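# Draw the gauging slide to the optical gate and hold it

## Robot

A 7-joint arm with a two-finger parallel gripper is mounted at the origin on a cart in front of the work surface, level with it; the furniture and walls round the work are solid. World frame = base frame: x ahead of the robot, y to its left, z up, the work surface at z = 0. Lengths are in m, angles in rad, forces in N, time in s.
With the tool pointing down it reaches from about 0.4 to 0.875 m from the base axis. Payload 19.3 kg.
Tool frame: the origin (TCP) lies at the very end of the fingers, on their centre line; the grasp point (between the pads) lies 19 mm behind it; z points along the fingers, y is the line along which they close (so a half turn about z gives the same grasp; the last joint's range is limited). The gripper opens to 85 mm and grips with 20 to 120 N. Pads are 22 mm wide; open, the fingers measure 114 mm over their backs; the gripper's body (76 mm by 85 mm) begins 54 mm behind the grasp point. The pads swing forward as they close: fully open they stand 13 mm farther back than shut.
Start: joints at [-1.186, 0.521, -0.036, 1.599, 0.021, 1.021, -0.113], TCP at [0.275, 0.561, 0.231] pointing down, gripper open.
Joint ranges: [-2.91, 2.91], [-0.3, 2.13], [-1.5, 1.42], [0.17, 2.43], [-1.26, 4.41], [0.16, 1.93], [-2.52, 2.52]. Speed limits (rad/s): [1.89, 1.89, 2.39, 2.39, 3.01, 3.01, 3.01].

## Interface

Orientations are given as [roll, pitch, yaw] about the fixed x, y, z axes, in that order (R = Rz(yaw) Ry(pitch) Rx(roll)).
In Python, from workcell import bot gives the robot as it stands. The module is installed in compiled form; this text tells all that it offers.
- The arm moves only by the tool apply_moves, never from a script. Its arguments are lists of equal length, an entry for each row: "claw": the finger opening in m, from 0 to 0.0854; "xyz": the shift along the tool's x, y, z in m, a list of three; "twist": the turn, a rotation vector about the tool's x, y, z in rad, a list of three. A call has 1 to 20 rows; each row shifts and turns the commanded pose from where the row before left it, along the tool's axes as they then stand; what a row does not reach is not made up. A row lasts 1/10 s, in which the tool goes at most 50 mm and 8.59 degrees, less where a joint would pass 70% of its speed; a pose out of reach is approached as far as the arm can. A call with a gripper value outside its range is refused whole. The fingers move at their own pace and stop on an object; "force" is the grip in N (left out, the last holds). Time passes only in rows, so rows that do not move let the fingers close. It gives the time, the measured TCP pose, the force, the opening and the grip force at its end, in the units of the state.
- bot.observe(): the state, without advancing time (a new reading comes with each control period).
- bot.grab_frame(name): name is "side" or "top" or "wrist"; returns a dict with "img" (420x560x3 uint8, red, green, blue), "vfov" (degrees; the focal length in pixels is half the picture's height over the tangent of half this angle, whatever the lens; pixels are square), "cx", "cy" (the principal point, pixels), "view" (4x4, takes a point from world to camera coordinates). Camera axes: x right, y up, looking along -z (the intrinsics and any distortion apply to the point x, -y, -z); pixel columns grow to the right and rows downward; lengths in m; the calibration is good to about 2 mm. A picture is of the moment at which its call begins. There is no depth.
- bot.job_done(): hands the job in; it is judged then, once.
Trained networks look in the newest picture that a camera, given by its name, has taken for a name from the list of things; names that differ only in an ending like _2 or _b are one class to them, and where a whole thing is asked for, a point or a joint stands for the part that bears it (a point fixed in the world has none). Each returns a list of dicts, best first, with "score" (0 to 1); they miss things now and then, are a little off and sometimes report something else, mostly with a low value. They report only what shows in the picture. A call takes as long as a camera call. They do not tell look-alikes from the thing itself.
- bot.find_in(camera, query): "position" ([x, y, z] in m, in world coordinates, good to about 4 mm: the middle of the surface that is visible of it).
The state is a dict: "clock": time; "qpos": joint angles; "qd": joint speeds; "joint_efforts": joint torques, N m; "position": TCP position; "tool_rot": TCP orientation; "force": force on the tool from outside, world axes, zero at the start; "moment": the same for the moment, N m; "grip_width": finger opening in m; "finger_force": force on a finger pad.
Only numpy, scipy, OpenCV 4.12 (cv2) and the standard library are available. Lean on these libraries where they do the work, as an engineer would, in place of code of your own. Each camera call takes 0.05 s, during which the arm holds its last target. There are 200 camera calls.

## Task

Balance the steel ring gauge flat on the brass dome of the spring-return gauging slide and let go of it. Then pull the slide by its black handle towards the robot until the dome's centre line is level with the red mark of the optical gate, and finish holding it there against the spring with the ring still balanced on the dome; do not let go at the end. Leave the V block, the plug gauge and the oil bottle alone.

Things in the scene. Friction and masses are not known exactly. Their poses are not given: they have to be found in the camera images.
- ring_gauge: knurled steel ring gauge, 39 mm outer diameter, 17 mm high, 0.1 to 0.19 kg, standing flat on the bench; origin at the centre of its underside, z up its axis. It rests on the dome by the middle of its flat underside (the bore does not drop over the dome), so its centre must come over the dome's centre: a few mm off and it leans, much more and it slides off.
- fixture: fixed gauging slide: blue base plate 84 mm wide with two aluminium rails along its x axis (to 22 mm high) and a 30 mm high end block. Origin on the bench at its middle; x points from the handle end (front, nearest the robot) to the end block. It runs from x = -100 to +132 mm. The sliding carriage (54 mm wide, 25 mm high) travels along this x axis.
- slide (a joint): how far the carriage is pulled out, in m: 0 = home (held there by the spring), up to 0.085 = end stop; grows as the handle moves along the fixture's -x, towards the robot. The spring pulls back with 4 N at home, plus 0.8 N per 10 mm, and snaps the slide home when it is released. The mark is not at a stop.
- dome_top (a point): highest point of the brass dome on the dark steel carriage, 45 mm above the bench, 140 mm behind the handle. The dome is 36 mm wide, with a crown radius of 36 mm, on a post of the same width that rises from the carriage top at 25 mm; moves with the slide; axes as the fixture's. Red lines on the carriage show its centre line.
- handle (a point): grip point of the upright black handle plate of the slide, 55 mm above the bench, moves with the slide; axes as the fixture's. The plate is 12 mm thick along x, 34 mm wide along y, its top is at 72 mm; a flat bar 20 mm wide joins it to the carriage, with a collar round the plate's foot up to 25 mm high; above that the plate stands free on all sides.
- gate_mark (a point): the mark: the point midway between the two posts of the optical gate, at 45 mm height; the dome's top must come here. The gate is fixed: two grey posts 70 mm high, 30 mm along x, 92 mm apart, one on each side of the slide, with red lines on the tops of the posts and the clamps; axes as the fixture's. Its place along the slide differs each time, 50 to 68 mm in front of the dome's home place.
- vee_block: steel V block 44 x 46 x 35 mm, bystander; origin at the centre of its underside
- plug_gauge: plug gauge with black grip lying on the bench, 16 x 84 x 14 mm, bystander; origin at the middle underneath
- oil_bottle: amber oil bottle, 35 mm across, 116 mm high, bystander; origin at the centre of its underside
Things that resemble listed ones, but are neither listed nor needed, are in the scene too. What is meant by the ring_gauge is not orange or purple, and is the smaller of those in its own colour.

How it is judged:
On the way, in this order (a step that is already met when the one before it is completed fails the run):
1. the ring gauge is balanced on the dome and let go, the slide still at home (horizontal distance between ring_gauge and dome_top below 0.01 m and z of ring_gauge in the frame of dome_top between -0.004 and 0.006 m and angle between ring_gauge's own z axis and vertical below 0.25 rad and contact force between ring_gauge and slide above 0.3 N and contact force between ring_gauge and the arm below 0.05 N and contact force between ring_gauge and the fingers below 0.05 N and linear speed of ring_gauge below 0.02 m/s and value of joint slide below 0.01 m), for 0.3 s.
2. the slide is pulled out to the mark and held by the handle with the ring on the dome (horizontal distance between ring_gauge and dome_top below 0.01 m and z of ring_gauge in the frame of dome_top between -0.004 and 0.006 m and angle between ring_gauge's own z axis and vertical below 0.25 rad and contact force between ring_gauge and slide above 0.3 N and x of dome_top in the frame of gate_mark between -0.004 and 0.004 m and velocity of joint slide between -0.01 and 0.01 m/s and contact force between the fingers and slide above 2 N), for 0.2 s.
At the end, for the whole second after the job is handed in: the gripper is still pressing on the slide (over 2 N), the slide is at rest with the dome's centre line within 4 mm of the gate's mark; the ring gauge is untouched, at rest and balanced on the dome, its centre within 10 mm of the dome's centre and leaning less than 0.25 rad (all of step 2 and contact force between ring_gauge and the arm below 0.05 N and contact force between ring_gauge and the fingers below 0.05 N and linear speed of ring_gauge below 0.02 m/s); the arm keeps its last pose, push and grip.
It fails at once if a bystander (V block, plug gauge or oil bottle) is shifted by more than 25 mm (distance of any of vee_block, plug_gauge, oil_bottle from where it was at the start of the episode above 0.025 m).
It also fails if it takes over 58 s, if anything falls off the work surface, if the arm or the gripper's body presses on something with over 40 N, if the wrist force passes 120 N, or if a joint passes its speed limit or range.

## Working session

There is one attempt and no reset: what is moved stays moved. The work goes in short steps, Python scripts to look and compute and a tool call to move; the robot and the scene stay as the last step left them, time stands still between calls to the robot, and variables do not carry over. Pictures are saved under pics/ and viewed, at most 10 in all, crops included, and the job is handed in when it is done.

Besides the shell and the picture viewer there is one more tool, called after ">>>" by a JSON object that holds its "op" and its "data". apply_moves: Moves the arm, as the interface text tells. Its arguments: {"type":"object","properties":{"claw":{"type":"array"},"xyz":{"type":"array"},"twist":{"type":"array"},"force":{"type":"number"}},"required":["claw","xyz","twist"]}

```bash
mkdir -p pics; cat > h.py <<'E'
import numpy as np, cv2
from workcell import bot
def save(f,n): cv2.imwrite('pics/'+n,f["img"][:,:,::-1])
def foc(f): return f["img"].shape[0]/2/np.tan(np.radians(f["vfov"])/2)
def proj(f,p):
    c=np.array(f["view"])@np.append(p,1); k=foc(f)
    return f["cx"]+k*c[0]/-c[2], f["cy"]-k*c[1]/-c[2]
def ray(f,u,v,z):
    V=np.array(f["view"]); k=foc(f)
    d=V[:3,:3].T@np.array([(u-f["cx"])/k,-(v-f["cy"])/k,-1]); o=-V[:3,:3].T@V[:3,3]
    return o+d*(z-o[2])/d[2]
E
python3 - <<'E'
from h import *
s=bot.observe(); print(s)
for c in ("top","side"):
    f=bot.grab_frame(c); save(f,c+"0.png"); print(c,[k for k in f],f["vfov"],f["cx"],f["cy"])
    for q in ("ring_gauge","fixture","slide","dome_top","handle","vee_block","plug_gauge","oil_bottle"):
        for r in bot.find_in(c,q): 
            p=np.array(r["position"]); print(q,round(r["score"],2),p.round(3),np.round(proj(f,p)))
E
```

```text
{'clock': 0.0, 'qpos': array([-1.18617745,  0.52200672, -0.0363324 ,  1.6000341 ,  0.02120663,
        1.02112078, -0.11279936]), 'qd': array([-0.00068298, -0.00159144, -0.0008559 , -0.00227367,  0.00119251,
        0.00011696, -0.00030141]), 'joint_efforts': array([ 7.35191243e-04, -9.27146029e+01,  1.97998077e+00, -3.69913316e+01,
        1.78856822e-02,  8.16398504e-03, -5.44032582e-05]), 'position': array([0.27443805, 0.56112172, 0.23072089]), 'tool_rot': array([-3.14041237e+00,  8.96108291e-05,  2.68677277e+00]), 'force': array([ 0.128603  , -0.22776545, -1.0714608 ]), 'moment': array([ 0.02297038,  0.04652885, -0.02242058]), 'finger_force': 0.0, 'grip_width': 0.08563288593380204}
top ['img', 'vfov', 'cx', 'cy', 'view'] 46.5731533067203 278.5464818190608 210.11669897000453
ring_gauge 0.85 [ 0.465 -0.106  0.023] [330. 245.]
ring_gauge 0.64 [ 0.427 -0.176  0.016] [360. 261.]
ring_gauge 0.62 [ 0.5   -0.234  0.015] [383. 230.]
ring_gauge 0.58 [ 0.452 -0.307  0.021] [416. 248.]
fixture 0.83 [0.595 0.046 0.022] [264. 193.]
fixture 0.5 [0.62  0.048 0.027] [264. 182.]
slide 0.81 [0.62  
[... 177 characters left out ...]
.259 0.008] [176. 245.]
vee_block 0.69 [ 0.611 -0.121  0.029] [334. 184.]
plug_gauge 0.51 [0.475 0.263 0.007] [174. 246.]
oil_bottle 0.64 [0.666 0.312 0.052] [151. 163.]
side ['img', 'vfov', 'cx', 'cy', 'view'] 54.23296617241062 274.03247092561344 209.95063523299305
ring_gauge 0.9 [ 0.47  -0.113  0.025] [246. 249.]
ring_gauge 0.81 [ 0.457 -0.316  0.02 ] [238. 310.]
ring_gauge 0.77 [ 0.5   -0.239  0.015] [258. 286.]
ring_gauge 0.55 [ 0.587 -0.011  0.044] [291. 219.]
ring_gauge 0.45 [ 0.431 -0.185  0.014] [230. 271.]
fixture 0.66 [0.581 0.026 0.022] [287. 218.]
slide 0.68 [0.622 0.044 0.027] [301. 213.]
handle 0.77 [0.616 0.039 0.028] [299. 214.]
oil_bottle 0.65 [0.672 0.311 0.042] [310. 166.]
```

```bash
python3 - <<'E'
import cv2
a=cv2.imread('pics/top0.png'); cv2.imwrite('pics/top0c.png',cv2.resize(a[130:330,220:460],None,fx=3,fy=3,interpolation=2))
E
```

```text
(no output)
```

View pics/top0.png

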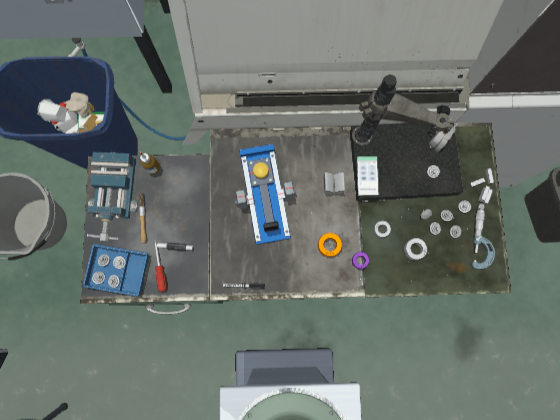

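View pics/side0.png

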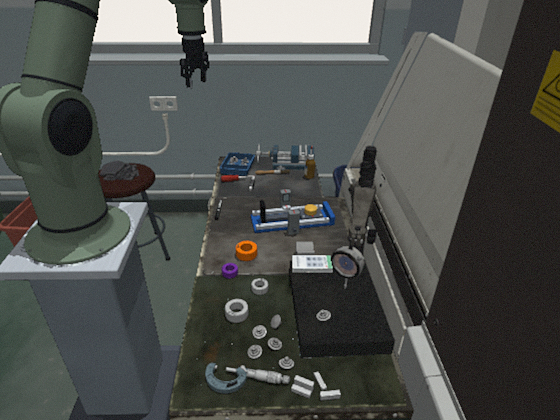

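View pics/top0c.png

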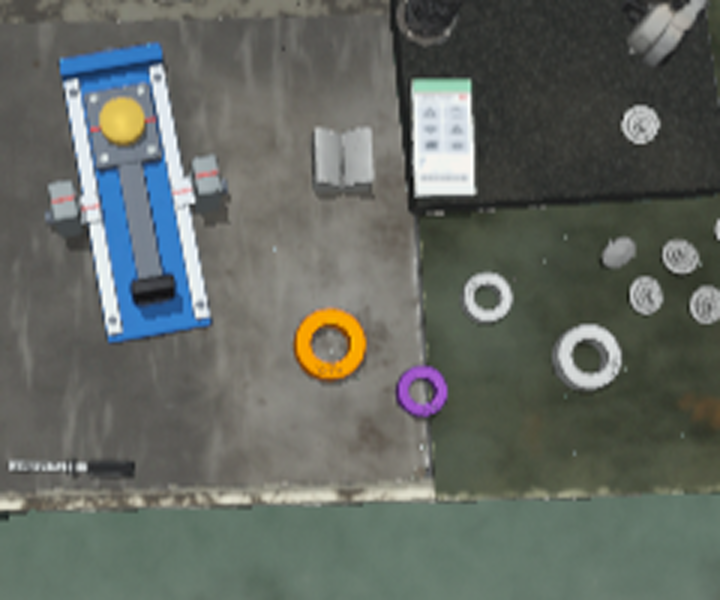

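Candidates for the ring in top0: orange (330,245), purple (361,261), small steel (383,229), large steel (416,248). The crop confirms that the small steel ring at (383,229) fits: it is steel-coloured and the smaller of the two. The dome is at (261,170), the handle at (271,227), and the gate posts at (241,197) and (289,188).

```bash
cat >> h.py <<'E'
from scipy.spatial.transform import Rotation as Ro
def go(p,yaw,n=None):
    "tool-axis shift & turn to world target p, pointing down with yaw"
    s=bot.observe(); R=Ro.from_euler('xyz',s["tool_rot"]); T=Ro.from_euler('xyz',[np.pi,0,yaw])
    print("shift",(R.inv().apply(np.array(p)-s["position"])).round(4),"turn",(R.inv()*T).as_rotvec().round(4),"at",s["position"].round(4),s["tool_rot"].round(4))
E
python3 - <<'E'
from h import *
f=bot.grab_frame("top")
hsv=cv2.cvtColor(f["img"],cv2.COLOR_RGB2HSV)
m=cv2.inRange(hsv[150:190,240:285],(15,130,100),(32,255,255)); M=cv2.moments(m,True)
u,v=240+M["m10"]/M["m00"],150+M["m01"]/M["m00"]; d=ray(f,u,v,.040); print("dome",u,v,M["m00"],d)
h=ray(f,271,226.2,.072); print("handle",h,np.linalg.norm((h-d)[:2]))
a=ray(f,241,196.7,.07);b=ray(f,288.7,188,.07);print("gate",a,b,(a+b)/2)
x=(d-h)[:2];x/=np.linalg.norm(x);print("yaw handle",np.arctan2(x[1],x[0]),"yaw gate",np.arctan2(*(a-b)[1::-1])-np.pi/2, "gate in front",(d-(a+b)/2)[:2]@x)
go([.5,.1,.33],2.2); go([.5,.03,.33],1.57+.2)
E
```

```text
dome 260.3828571428571 170.09714285714284 175.0 [0.64676841 0.05417923 0.04      ]
handle [0.50528244 0.03195013 0.072     ] 0.14322155024979155
gate [0.57596261 0.09919591 0.07      ] [ 0.59379391 -0.01095948  0.07      ] [0.58487826 0.04411821 0.07      ]
yaw handle 0.1558377917657291 yaw gate 0.1604820253873651 gate in front 0.06270170099925453
shift [-0.4052 -0.3155 -0.0987] turn [-0.      0.      0.4867] at [0.2746 0.5614 0.2313] [-3.1416 -0.      2.6867]
shift [-0.436  -0.3784 -0.0987] turn [-0.      0.      0.9167] at [0.2746 0.5614 0.2313] [-3.1416 -0.      2.6867]
```

>>> {"op": "apply_moves", "data": {"claw": [0.085, 0.085, 0.085, 0.085, 0.085, 0.085, 0.085, 0.085, 0.085, 0.085, 0.085, 0.085, 0.085, 0.085], "xyz": [[-0.031, -0.027, -0.007], [-0.031, -0.027, -0.007], [-0.031, -0.027, -0.007], [-0.031, -0.027, -0.007], [-0.031, -0.027, -0.007], [-0.031, -0.027, -0.007], [-0.031, -0.027, -0.007], [-0.031, -0.027, -0.007], [-0.031, -0.027, -0.007], [-0.031, -0.027, -0.007], [-0.031, -0.027, -0.007], [-0.031, -0.027, -0.007], [-0.031, -0.027, -0.007], [-0.031, -0.027, -0.007]], "twist": [[0, 0, 0], [0, 0, 0], [0, 0, 0], [0, 0, 0], [0, 0, 0], [0, 0, 0], [0, 0, 0], [0, 0, 0.137], [0, 0, 0.137], [0, 0, 0.137], [0, 0, 0.137], [0, 0, 0.137], [0, 0, 0.137], [0, 0, 0.137]]}}

```text
clock: 2.35
position: [0.3829, 0.0176, 0.3296]
tool_rot: [3.141, -0.0, 1.722]
force: [0.1, -0.6, -0.1]
grip_width: 0.0851
finger_force: 0.0
```

```bash
python3 - <<'E'
from h import *
f=bot.grab_frame("wrist"); save(f,"w1.png"); s=bot.observe(); print(s["clock"],s["position"],s["tool_rot"],s["qpos"].round(2))
for q in ([.647,.054,.045],[.505,.032,.072],[.576,.099,.07],[.594,-.011,.07],[.5,-.236,.017]): print(np.round(proj(f,q)))
go([.5,-.236,.2],1.729); print(np.linalg.inv(f["view"]).round(3))
E
```

```text
2.4 [0.38059829 0.01253171 0.33048745] [ 3.14115291e+00 -4.06899808e-05  1.70727084e+00] [-0.53 -0.01  0.34  2.05  0.    1.1  -0.05]
[501. 161.]
[389. 166.]
[466. 116.]
[452. 212.]
[332. 329.]
shift [-0.2625  0.0844  0.1305] turn [ 0.0004 -0.     -0.0217] at [0.3806 0.0125 0.3305] [ 3.1412 -0.      1.7073]
[[ 0.989 -0.141 -0.049  0.371]
 [ 0.15   0.935  0.321  0.101]
 [ 0.    -0.325  0.946  0.472]
 [ 0.     0.     0.     1.   ]]
```

View pics/w1.png

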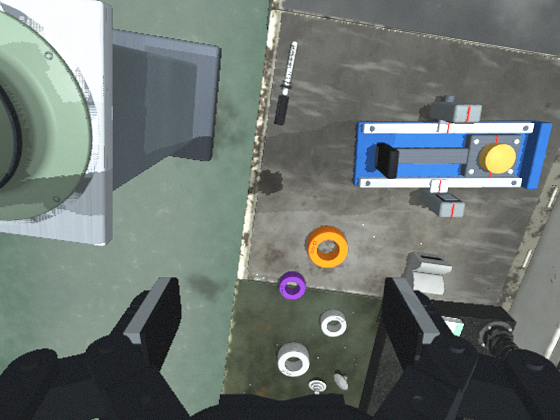

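The picture shows the dome at (498,158), the handle at (392,160), the gate lines at (468,113) and (452,211), and the small steel ring at (333,323). All are within about 5 px of my predictions.

>>> {"op": "apply_moves", "data": {"claw": [0.085, 0.085, 0.085, 0.085, 0.085, 0.085, 0.085, 0.085, 0.085], "xyz": [[-0.032, 0.0105, 0.016], [-0.032, 0.0105, 0.016], [-0.032, 0.0105, 0.016], [-0.032, 0.0105, 0.016], [-0.032, 0.0105, 0.016], [-0.032, 0.0105, 0.016], [-0.032, 0.0105, 0.016], [-0.032, 0.0105, 0.016], [0, 0, 0]], "twist": [[0, 0, 0], [0, 0, 0], [0, 0, 0], [0, 0, 0], [0, 0, 0], [0, 0, 0], [0, 0, 0], [0, 0, 0], [0, 0, 0]]}}

```text
clock: 3.3
position: [0.5063, -0.2238, 0.1992]
tool_rot: [-3.139, 0.001, 1.725]
force: [-1.3, 0.7, 0.3]
grip_width: 0.0847
finger_force: 0.0
```

```bash
python3 - <<'E'
from h import *
f=bot.grab_frame("wrist"); save(f,"w2.png"); s=bot.observe()
print(s["position"],s["tool_rot"],np.round(proj(f,[.5,-.236,.017])))
for r in bot.find_in("wrist","ring_gauge"): print(r["score"],np.round(r["position"],4),np.round(proj(f,r["position"])))
E
```

```text
[ 0.50588142 -0.22202808  0.20008485] [-3.13946938e+00  1.57962660e-04  1.72547316e+00] [272. 191.]
0.96 [ 0.5017 -0.2314  0.0147] [275. 186.]
0.78 [ 0.4298 -0.1757  0.02  ] [203. 115.]
```

View pics/w2.png

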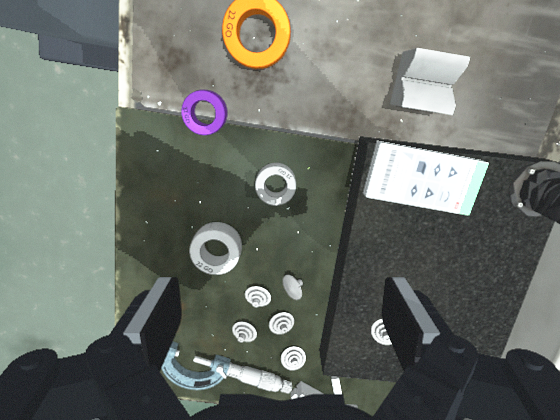

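The small steel ring is at (275,184) with a clear space round it for the fingers. I'll measure its rim now.

```bash
python3 - <<'E'
from h import *
f=bot.grab_frame("wrist")
g=cv2.cvtColor(f["img"],cv2.COLOR_RGB2GRAY)[155:215,245:310]
_,m=cv2.threshold(g,0,255,cv2.THRESH_OTSU)
c=max(cv2.findContours(m,cv2.RETR_EXTERNAL,cv2.CHAIN_APPROX_NONE)[0],key=cv2.contourArea)
(u,v),ax,_=cv2.fitEllipse(c); x,y,w,h=cv2.boundingRect(c); print(u+245,v+155,ax,(x+245,y+155,w,h))
p=ray(f,u+245,v+155,.010); print(p, foc(f))
for yaw in (1.729,): go([p[0],p[1],.06],yaw)
E
```

```text
275.0639419555664 187.08829879760742 (38.46249771118164, 39.84551239013672) (255, 167, 41, 41)
[ 0.50195311 -0.23108717  0.01      ] 357.53727714010296
shift [-0.0102 -0.0057  0.1413] turn [-0.0003 -0.0003 -0.0013] at [ 0.506  -0.2201  0.2013] [-3.1412e+00 -3.0000e-04  1.7277e+00]
```

>>> {"op": "apply_moves", "data": {"claw": [0.085, 0.085, 0.085, 0.085, 0.085, 0.085, 0.085, 0.085, 0.085, 0.085, 0.085, 0.085], "xyz": [[-0.01, -0.0057, 0.02], [0, 0, 0.024], [0, 0, 0.024], [0, 0, 0.024], [0, 0, 0.024], [0, 0, 0.024], [0, 0, 0.02], [0, 0, 0.018], [0, 0, 0.01], [0, 0, 0.008], [0, 0, 0], [0, 0, 0]], "twist": [[0, 0, 0], [0, 0, 0], [0, 0, 0], [0, 0, 0], [0, 0, 0], [0, 0, 0], [0, 0, 0], [0, 0, 0], [0, 0, 0], [0, 0, 0], [0, 0, 0], [0, 0, 0]]}}

```text
clock: 4.65
position: [0.5025, -0.2312, 0.006]
tool_rot: [3.141, 0.0, 1.728]
force: [0.3, -0.1, -0.3]
grip_width: 0.0848
finger_force: 0.0
```

>>> {"op": "apply_moves", "data": {"claw": [0.03, 0.03, 0.03, 0.03, 0.03, 0.03, 0.03, 0.03, 0.03, 0.03], "xyz": [[0, 0, 0], [0, 0, 0], [0, 0, 0], [0, 0, 0], [0, 0, 0], [0, 0, 0], [0, 0, 0], [0, 0, 0], [0, 0, 0], [0, 0, 0]], "twist": [[0, 0, 0], [0, 0, 0], [0, 0, 0], [0, 0, 0], [0, 0, 0], [0, 0, 0], [0, 0, 0], [0, 0, 0], [0, 0, 0], [0, 0, 0]], "force": 25}}

```text
clock: 5.65
position: [0.5024, -0.2313, 0.0058]
tool_rot: [3.141, 0.0, 1.728]
force: [-1.3, 1.7, 8.4]
grip_width: 0.0367
finger_force: 24.1
```

>>> {"op": "apply_moves", "data": {"claw": [0.06, 0.06, 0.06, 0.06, 0.06, 0.06, 0.06, 0.06, 0.06, 0.06, 0.06, 0.06, 0.06, 0.06, 0.06, 0.06, 0.06, 0.06], "xyz": [[0, 0, 0], [0, 0, 0], [0, 0, 0], [0, 0, 0], [0, 0, 0], [0, 0, 0], [0, 0, 0], [0, 0, 0], [0, 0, 0], [0, 0, 0], [0, 0, 0], [0, 0, 0], [0, 0, 0], [0, 0, 0], [0, 0, 0], [0, 0, 0], [0, 0, 0], [0, 0, 0]], "twist": [[0, 0, 0], [0, 0, 0], [0, 0, 0], [0, 0, 0], [0, 0, 0.131], [0, 0, 0.131], [0, 0, 0.131], [0, 0, 0.131], [0, 0, 0.131], [0, 0, 0.131], [0, 0, 0.131], [0, 0, 0.131], [0, 0, 0.131], [0, 0, 0.131], [0, 0, 0.131], [0, 0, 0.131], [0, 0, 0], [0, 0, 0]]}}

```text
clock: 7.45
position: [0.5021, -0.2311, 0.0052]
tool_rot: [3.141, 0.0, 0.16]
force: [0.4, -0.1, -1.0]
grip_width: 0.0601
finger_force: 0.0
```

>>> {"op": "apply_moves", "data": {"claw": [0.03, 0.03, 0.03, 0.03, 0.03, 0.03, 0.03, 0.03], "xyz": [[0, 0, 0], [0, 0, 0], [0, 0, 0], [0, 0, 0], [0, 0, 0], [0, 0, 0], [0, 0, 0], [0, 0, 0]], "twist": [[0, 0, 0], [0, 0, 0], [0, 0, 0], [0, 0, 0], [0, 0, 0], [0, 0, 0], [0, 0, 0], [0, 0, 0]], "force": 30}}

```text
clock: 8.25
position: [0.5022, -0.2313, 0.0056]
tool_rot: [-3.141, -0.0, 0.157]
force: [-2.0, 0.6, 5.6]
grip_width: 0.0364
finger_force: 29.5
```

```bash
python3 - <<'E'
from h import *
s=bot.observe(); print(s["qpos"].round(2)); go([.647,.054,.12],1.729); go([.64,.047,.12],.158)
E
```

```text
[-0.12  0.89  0.66  1.95 -0.93  0.64 -0.26]
shift [ 0.1877 -0.2591 -0.1143] turn [ 1.0000e-04 -5.0000e-04 -1.5719e+00] at [ 0.5022 -0.2313  0.0056] [-3.1414e+00 -4.0000e-04  1.5710e-01]
shift [ 0.1797 -0.2533 -0.1143] turn [-0.0002 -0.0004 -0.0009] at [ 0.5022 -0.2313  0.0056] [-3.1414e+00 -4.0000e-04  1.5710e-01]
```

>>> {"op": "apply_moves", "data": {"claw": [0.03, 0.03, 0.03, 0.03, 0.03, 0.03, 0.03, 0.03, 0.03, 0.03, 0.03, 0.03, 0.03, 0.03, 0.03, 0.03, 0.03, 0.03], "xyz": [[0, 0, -0.01], [0, 0, -0.02], [0, 0, -0.03], [0, 0, -0.03], [0, 0, -0.03], [0, 0, -0.03], [0.004, -0.01, -0.03], [0.008, -0.025, -0.0144], [0.01, -0.03, 0], [0.01, -0.03, 0], [0.01, -0.03, 0], [0.01, -0.03, 0], [0.01, -0.03, 0], [0.01, -0.03, 0], [0.01, -0.025, 0], [0.0053, -0.0187, 0], [0, 0, 0], [0, 0, 0]], "twist": [[0, 0, 0], [0, 0, 0], [0, 0, 0], [0, 0, 0], [0, 0, 0], [0, 0, 0], [0, 0, 0], [0, 0, 0], [0, 0, 0], [0, 0, 0], [0, 0, 0], [0, 0, 0], [0, 0, 0], [0, 0, 0], [0, 0, 0], [0, 0, 0], [0, 0, 0], [0, 0, 0]]}}

```text
clock: 10.05
position: [0.5481, 0.0378, 0.2001]
tool_rot: [3.141, 0.0, 0.157]
force: [-1.0, -0.5, -1.7]
grip_width: 0.0366
finger_force: 30.6
```

```bash
python3 - <<'E'
from h import *
f=bot.grab_frame("wrist"); save(f,"w3.png"); s=bot.observe(); print(s["position"],s["tool_rot"],s["grip_width"],s["finger_force"])
for q in ([.647,.054,.045],[.576,.099,.07],[.594,-.011,.07]): print(np.round(proj(f,q)))
hsv=cv2.cvtColor(f["img"],cv2.COLOR_RGB2HSV)
m=cv2.inRange(hsv,(15,130,100),(32,255,255))
c=max(cv2.findContours(m,cv2.RETR_EXTERNAL,cv2.CHAIN_APPROX_NONE)[0],key=cv2.contourArea)
(u,v),r=cv2.minEnclosingCircle(c); e=cv2.fitEllipse(c); print((u,v),r,e,ray(f,u,v,.04),ray(f,*e[0],.04))
E
```

```text
[0.54806016 0.03718164 0.20009646] [ 3.14146363e+00 -9.19431050e-05  1.55504627e-01] 0.036254823928904334 30.607248580708983
[282.  62.]
[209. 149.]
[355. 149.]
(408.0, 278.5) 26.7442569732666 ((408.42340087890625, 278.2930908203125), (44.05558776855469, 52.484683990478516), 63.954959869384766) [ 0.47568574 -0.09598364  0.04      ] [ 0.47596796 -0.09632422  0.04      ]
```

View pics/w3.png

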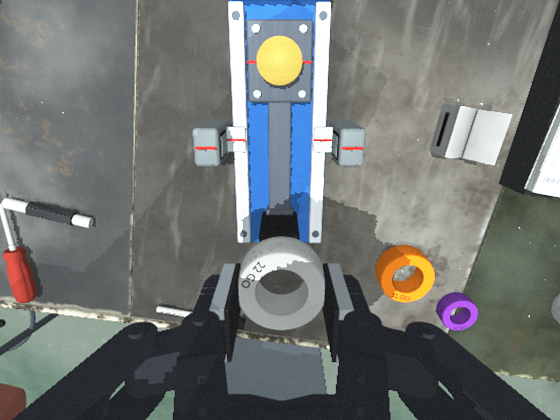

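The dome is at (280,61), the gate lines at (207,148) and (351,147), and the held ring is centred between the fingers near (282,270). I'll refine the dome and gate positions, and check the camera offset against the held ring.

```bash
python3 - <<'E'
from h import *
f=bot.grab_frame("wrist"); s=bot.observe(); P=s["position"]; print(P)
I=f["img"]; hsv=cv2.cvtColor(I,cv2.COLOR_RGB2HSV)
m=cv2.inRange(hsv[:110],(15,130,90),(32,255,255)); m[:,:240]=0;m[:,330:]=0
c=max(cv2.findContours(m,cv2.RETR_EXTERNAL,cv2.CHAIN_APPROX_NONE)[0],key=cv2.contourArea)
e=cv2.fitEllipse(c); 
print("dome",e,ray(f,*e[0],.0395), cv2.boundingRect(c))
r=cv2.inRange(hsv,(0,120,90),(8,255,255))|cv2.inRange(hsv,(170,120,90),(180,255,255))
n,_,st,ce=cv2.connectedComponentsWithStats(r[:170,190:370]); L={}
for i in range(1,n):
    if st[i,4]>=8:
        u,v=ce[i]+[190,0]; print(st[i].tolist(),round(u,1),round(v,1),[ray(f,u,v,z).round(4).tolist()[:2] for z in (.025,.07)])
# ring held: top face rim
print("ring top pred",proj(f,P+[0,0,.0114]),"bottom",proj(f,P-[0,0,.0056]))
g=cv2.cvtColor(I,cv2.COLOR_RGB2HSV)[225:335,225:340]
w=cv2.inRange(g,(0,0,120),(180,60,255)); ys,xs=np.nonzero(w[:, 20:95]); print(xs.min()+245,xs.max()+245,ys.min()+225,ys.max()+225)
E
python3 -c "
import cv2;a=cv2.imread('pics/w3.png')[220:345,220:345];cv2.imwrite('pics/w3c.png',cv2.resize(a,None,fx=4,fy=4))"
```

```text
[0.54810035 0.03695722 0.20008283]
dome ((278.32879638671875, 61.306251525878906), (44.61100769042969, 45.3985595703125), 14.486424446105957) [0.6476039 0.055947  0.0395   ] (256, 37, 46, 48)
[56, 61, 9, 3, 21] 250.0 61.7 [[0.6445, 0.0792], [0.6426, 0.0752]]
[112, 61, 9, 3, 27] 306.0 62.0 [[0.6514, 0.0336], [0.6486, 0.0361]]
[36, 139, 19, 2, 37] 234.8 139.5 [[0.5792, 0.0844], [0.5867, 0.0797]]
[123, 139, 19, 2, 38] 322.0 139.5 [[0.5911, 0.0084], [0.5969, 0.0145]]
[4, 147, 22, 3, 52] 204.7 147.8 [[0.5679, 0.11], [0.5769, 0.1016]]
[152, 147, 21, 3, 61] 351.7 148.0 [[0.5878, -0.019], [0.594, -0.0091]]
ring top pred (np.float64(283.70056923427154), np.float64(295.320979576652)) bottom (np.float64(283.47895733514287), np.float64(274.9827463240716))
245 319 225 334
```

View pics/w3c.png

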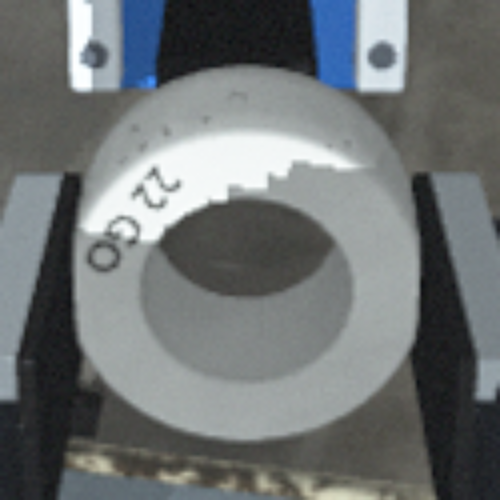

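The held ring sits within about 1.5 mm of where it should be in the picture, so that is the camera offset. Dome centre ≈ (0.6463, 0.0549), and the gate is 62.8 mm in front of it.

>>> {"op": "apply_moves", "data": {"claw": [0.03, 0.03, 0.03, 0.03, 0.03, 0.03, 0.03, 0.03, 0.03, 0.03, 0.03, 0.03, 0.03, 0.03, 0.03, 0.03], "xyz": [[0.01, 0, 0], [0.02, -0.0012, 0], [0.025, -0.0012, 0], [0.025, 0, 0], [0.015, 0, 0.005], [0.0048, 0, 0.015], [0, 0, 0.025], [0, 0, 0.025], [0, 0, 0.025], [0, 0, 0.02], [0, 0, 0.015], [0, 0, 0.009], [0, 0, 0.005], [0, 0, 0.001], [0, 0, 0], [0, 0, 0]], "twist": [[0, 0, 0], [0, 0, 0], [0, 0, 0], [0, 0, 0], [0, 0, 0], [0, 0, 0], [0, 0, 0], [0, 0, 0], [0, 0, 0], [0, 0, 0], [0, 0, 0], [0, 0, 0], [0, 0, 0], [0, 0, 0], [0, 0, 0], [0, 0, 0]]}}

```text
clock: 11.75
position: [0.6469, 0.0558, 0.0554]
tool_rot: [3.142, -0.001, 0.156]
force: [-0.2, 0.1, -1.0]
grip_width: 0.0363
finger_force: 30.6
```

```bash
python3 - <<'E'
from h import *
f=bot.grab_frame("side"); g=bot.grab_frame("top")
a=cv2.resize(f["img"][180:250,245:350],None,fx=3.6,fy=3.6); b=cv2.resize(g["img"][135:205,210:315],None,fx=3.6,fy=3.6)
cv2.imwrite("pics/pl.png",np.hstack([a,b])[:,:,::-1]); go([.6463,.0549,.0506],.1575); print(bot.observe()["force"])
E
```

```text
shift [-0.0006  0.0008  0.0046] turn [-0.     -0.0008 -0.0016] at [0.6468 0.0558 0.0552] [-3.1416e+00 -8.0000e-04  1.5590e-01]
[-0.28414643 -0.39673783 -1.10613537]
```

View pics/pl.png

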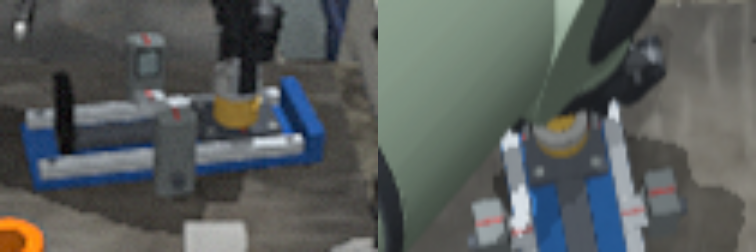

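The side view (left) shows the ring just above the dome at about (238,90), looking centred. Lowering onto it.

>>> {"op": "apply_moves", "data": {"claw": [0.03, 0.03, 0.03, 0.03, 0.03, 0.03], "xyz": [[-0.0005, 0.0008, 0.0015], [0, 0, 0.0015], [0, 0, 0.001], [0, 0, 0.0005], [0, 0, 0], [0, 0, 0]], "twist": [[0, 0, 0], [0, 0, 0], [0, 0, 0], [0, 0, 0], [0, 0, 0], [0, 0, 0]]}}

```text
clock: 12.45
position: [0.6462, 0.0548, 0.0503]
tool_rot: [3.142, -0.0, 0.156]
force: [-0.3, 0.3, 2.4]
grip_width: 0.0364
finger_force: 30.9
```

>>> {"op": "apply_moves", "data": {"claw": [0.037, 0.038, 0.039, 0.04, 0.042, 0.045, 0.05, 0.055, 0.06, 0.065, 0.065, 0.065], "xyz": [[0, 0, 0], [0, 0, 0], [0, 0, 0], [0, 0, 0], [0, 0, 0], [0, 0, 0], [0, 0, 0], [0, 0, 0], [0, 0, 0], [0, 0, 0], [0, 0, 0], [0, 0, 0]], "twist": [[0, 0, 0], [0, 0, 0], [0, 0, 0], [0, 0, 0], [0, 0, 0], [0, 0, 0], [0, 0, 0], [0, 0, 0], [0, 0, 0], [0, 0, 0], [0, 0, 0], [0, 0, 0]]}}

```text
clock: 13.65
position: [0.6462, 0.0549, 0.0502]
tool_rot: [-3.142, -0.0, 0.156]
force: [0.2, 0.0, -0.7]
grip_width: 0.0651
finger_force: 0.0
```

>>> {"op": "apply_moves", "data": {"claw": [0.075, 0.08, 0.085, 0.085, 0.085, 0.085, 0.085, 0.085, 0.085, 0.085, 0.085], "xyz": [[0, 0, 0], [0, 0, -0.005], [0, 0, -0.01], [0, 0, -0.015], [0, 0, -0.02], [0, 0, -0.025], [0, 0, -0.025], [0, 0, -0.025], [0, 0, -0.015], [0, 0, -0.01], [0, 0, 0]], "twist": [[0, 0, 0], [0, 0, 0], [0, 0, 0], [0, 0, 0], [0, 0, 0], [0, 0, 0], [0, 0, 0], [0, 0, 0], [0, 0, 0], [0, 0, 0], [0, 0, 0]]}}

```text
clock: 14.75
position: [0.6465, 0.0549, 0.2013]
tool_rot: [-3.141, -0.001, 0.156]
force: [0.1, -0.0, 0.4]
grip_width: 0.0848
finger_force: 0.0
```

```bash
python3 - <<'E'
from h import *
w=bot.grab_frame("wrist"); f=bot.grab_frame("side")
print(proj(w,[.6463,.0549,.062]),proj(w,[.6463,.0549,.045]))
a=cv2.resize(f["img"][180:250,245:350],None,fx=3.6,fy=3.6); b=cv2.resize(w["img"],(378,252))
cv2.imwrite("pics/rel.png",np.hstack([a,b])[:,:,::-1]); save(w,"w4.png")
# handle target: home handle = dome -0.14 along x
d=np.array([.6463,.0549]); x=np.array([np.cos(.158),np.sin(.158)]); h=d-.14*x; print("handle",h); go([*h,.2],1.729)
E
```

```text
(np.float64(282.3442490055171), np.float64(193.0616847106142)) (np.float64(282.3014677112069), np.float64(187.4103584902499))
handle [0.50804385 0.03287192]
shift [-0.1396  0.0005 -0.0004] turn [-8.0000e-04  5.0000e-04 -1.5731e+00] at [0.6458 0.0551 0.1995] [-3.1414e+00  8.0000e-04  1.5590e-01]
```

View pics/rel.png

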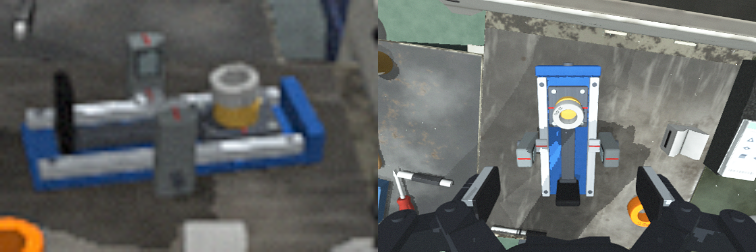

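The ring sits level on the dome (side view at (235,90)), and the fingers are clear of it. On to the handle.

>>> {"op": "apply_moves", "data": {"claw": [0.085, 0.085, 0.085, 0.085, 0.085, 0.085, 0.085, 0.085, 0.085, 0.085, 0.085, 0.085, 0.085, 0.085, 0.085, 0.085, 0.085, 0.085, 0.085, 0.085], "xyz": [[-0.02, 0, 0], [-0.02, 0, 0], [-0.025, 0, 0], [-0.025, 0, 0], [-0.025, 0, 0], [-0.015, 0, 0], [-0.0096, 0.0005, 0], [0, 0, 0], [0, 0, 0], [0, 0, 0], [0, 0, 0], [0, 0, 0], [0, 0, 0], [0, 0, 0], [0, 0, 0], [0, 0, 0], [0, 0, 0], [0, 0, 0], [0, 0, 0], [0, 0, 0]], "twist": [[0, 0, 0], [0, 0, 0], [0, 0, 0], [0, 0, 0], [0, 0, 0], [0, 0, 0], [0, 0, -0.131], [0, 0, -0.131], [0, 0, -0.131], [0, 0, -0.131], [0, 0, -0.131], [0, 0, -0.131], [0, 0, -0.131], [0, 0, -0.131], [0, 0, -0.131], [0, 0, -0.131], [0, 0, -0.131], [0, 0, -0.131], [0, 0, 0], [0, 0, 0]]}}

```text
clock: 16.85
position: [0.508, 0.0326, 0.1997]
tool_rot: [-3.141, -0.0, 1.724]
force: [-0.1, -0.2, -0.6]
grip_width: 0.0848
finger_force: 0.0
```

```bash
python3 - <<'E'
from h import *
f=bot.grab_frame("wrist"); save(f,"w5.png"); s=bot.observe(); print(s["position"],s["tool_rot"],s["qpos"].round(2))
d=np.array([.6463,.0549]); x=np.array([np.cos(.158),np.sin(.158)]); h=d-.14*x
u,v=np.round(proj(f,[*h,.072])).astype(int); print("handle pred",u,v)
g=cv2.cvtColor(f["img"],cv2.COLOR_RGB2GRAY); k=cv2.inRange(g,0,45)[v-50:v+50,u-40:u+40]
n,_,st,ce=cv2.connectedComponentsWithStats(k)
for i in range(1,n):
    if st[i,4]>60: print(st[i]+[u-40,v-50,0,0,0],ce[i]+[u-40,v-50])
y=np.array([-x[1],x[0]])
for sx in(-.006,.006):
  for sy in (-.017,.017): print(np.round(proj(f,[*(h+sx*x+sy*y),.072]),1))
go([*h,.036],1.729)
E
```

```text
[0.50808935 0.03262451 0.19979593] [-3.14086169e+00  1.29151563e-04  1.72376814e+00] [-0.64  0.45  0.62  1.96 -0.34  0.84  0.32]
handle pred 281 197
[276 160  14  36 213] [281.83098592 170.49765258]
[277 197  13  17 141] [282.42553191 207.26950355]
[273.3 217. ]
[272.7 176. ]
[288.2 217. ]
[288.2 175.9]
shift [3.000e-04 1.000e-04 1.638e-01] turn [-0.0007  0.0001 -0.0052] at [0.5081 0.0326 0.1998] [-3.1409e+00  1.0000e-04  1.7238e+00]
```

View pics/w5.png

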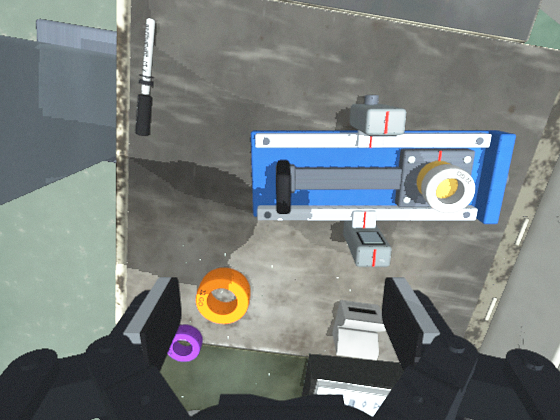

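The handle at (282,186) lies where predicted, and the ring still stands on the dome at (446,188). I have used all my views and work with numbers from here. Lowering onto the handle and gripping.

>>> {"op": "apply_moves", "data": {"claw": [0.085, 0.085, 0.085, 0.085, 0.085, 0.085, 0.085, 0.085, 0.085, 0.085], "xyz": [[0, 0, 0.01], [0, 0, 0.02], [0, 0, 0.025], [0, 0, 0.025], [0, 0, 0.025], [0, 0, 0.025], [0, 0, 0.02], [0, 0, 0.01], [0, 0, 0.004], [0, 0, 0]], "twist": [[0, 0, -0.005], [0, 0, 0], [0, 0, 0], [0, 0, 0], [0, 0, 0], [0, 0, 0], [0, 0, 0], [0, 0, 0], [0, 0, 0], [0, 0, 0]]}}

```text
clock: 17.9
position: [0.5082, 0.0326, 0.0361]
tool_rot: [-3.141, 0.0, 1.732]
force: [0.3, -0.4, 0.4]
grip_width: 0.0851
finger_force: 0.0
```

>>> {"op": "apply_moves", "data": {"claw": [0.07, 0.06, 0.05, 0.04, 0.034, 0.03, 0.026, 0.022, 0.02, 0.018, 0.016, 0.014, 0.012, 0.01, 0.008, 0.006, 0.004, 0.004], "xyz": [[0, 0, 0], [0, 0, 0], [0, 0, 0], [0, 0, 0], [0, 0, 0], [0, 0, 0], [0, 0, 0], [0, 0, 0], [0, 0, 0], [0, 0, 0], [0, 0, 0], [0, 0, 0], [0, 0, 0], [0, 0, 0], [0, 0, 0], [0, 0, 0], [0, 0, 0], [0, 0, 0]], "twist": [[0, 0, 0], [0, 0, 0], [0, 0, 0], [0, 0, 0], [0, 0, 0], [0, 0, 0], [0, 0, 0], [0, 0, 0], [0, 0, 0], [0, 0, 0], [0, 0, 0], [0, 0, 0], [0, 0, 0], [0, 0, 0], [0, 0, 0], [0, 0, 0], [0, 0, 0], [0, 0, 0]], "force": 50}}

```text
clock: 19.7
position: [0.5085, 0.0327, 0.0363]
tool_rot: [3.141, 0.0, 1.733]
force: [3.7, 0.8, 4.7]
grip_width: 0.0112
finger_force: 49.3
```

```bash
cat > m.py <<'E'
from h import *
x=np.array([np.cos(.158),np.sin(.158)])
f=bot.grab_frame("wrist"); s=bot.observe(); print(s["clock"],s["position"],s["tool_rot"],s["force"].round(1),s["grip_width"],s["finger_force"])
hsv=cv2.cvtColor(f["img"],cv2.COLOR_RGB2HSV)
r=cv2.inRange(hsv,(0,120,80),(7,255,255))|cv2.inRange(hsv,(172,120,80),(180,255,255))
n,_,st,ce=cv2.connectedComponentsWithStats(r[:290])
for i in range(1,n):
    if st[i,4]>=8: print(st[i].tolist(),ce[i].round(1),[round(float(ray(f,*ce[i],z)[:2]@x),4) for z in (.025,.07)])
for c in ("wrist","side","top"):
    if c!="wrist": bot.grab_frame(c)
    for q in bot.find_in(c,"ring_gauge")[:6]: print(c,round(q["score"],2),np.round(q["position"],3))
print("tcp along x",s["position"][:2]@x)
E
python3 m.py
```

```text
19.75 [0.50852159 0.03272201 0.03632472] [3.14117954e+00 3.15064301e-05 1.73267199e+00] [3.8 1.5 4.9] 0.011177671887122122 49.41753923892975
[522, 153, 19, 50, 354] [530.7 177.1] [0.618, 0.5857]
[452, 190, 8, 21, 81] [455.6 200.5] [0.5866, 0.5635]
wrist 0.43 [ 0.47  -0.078  0.017]
wrist 0.42 [0.629 0.048 0.041]
side 0.86 [ 0.467 -0.118  0.024]
side 0.56 [ 0.453 -0.315  0.022]
side 0.56 [ 0.43  -0.181  0.014]
top 0.81 [ 0.453 -0.308  0.02 ]
top 0.74 [ 0.426 -0.176  0.017]
top 0.72 [ 0.465 -0.104  0.023]
tcp along x 0.5073360076356435
```

Handle gripped (11 mm wide, 49 N). Pulling gently, 60 mm first.

>>> {"op": "apply_moves", "data": {"claw": [0.004, 0.004, 0.004, 0.004, 0.004, 0.004, 0.004, 0.004, 0.004, 0.004, 0.004, 0.004, 0.004, 0.004, 0.004, 0.004, 0.004, 0.004, 0.004, 0.004], "xyz": [[0, -0.0003, 0], [0, -0.0006, 0], [0, -0.001, 0], [0, -0.0014, 0], [0, -0.0018, 0], [0, -0.0022, 0], [0, -0.0025, 0], [0, -0.0025, 0], [0, -0.0025, 0], [0, -0.0025, 0], [0, -0.0025, 0], [0, -0.0025, 0], [0, -0.0025, 0], [0, -0.0025, 0], [0, -0.0025, 0], [0, -0.0025, 0], [0, -0.0025, 0], [0, -0.0025, 0], [0, -0.0025, 0], [0, -0.0025, 0]], "twist": [[0, 0, 0], [0, 0, 0], [0, 0, 0], [0, 0, 0], [0, 0, 0], [0, 0, 0], [0, 0, 0], [0, 0, 0], [0, 0, 0], [0, 0, 0], [0, 0, 0], [0, 0, 0], [0, 0, 0], [0, 0, 0], [0, 0, 0], [0, 0, 0], [0, 0, 0], [0, 0, 0], [0, 0, 0], [0, 0, 0]], "force": 70}}

```text
clock: 22.0
position: [0.4671, 0.0263, 0.0364]
tool_rot: [3.14, -0.0, 1.733]
force: [7.7, 4.1, 3.3]
grip_width: 0.0114
finger_force: 68.0
```

>>> {"op": "apply_moves", "data": {"claw": [0.004, 0.004, 0.004, 0.004, 0.004, 0.004, 0.004, 0.004, 0.004, 0.004, 0.004, 0.004, 0.004, 0.004, 0.004], "xyz": [[0, -0.0025, 0], [0, -0.0025, 0], [0, -0.0022, 0], [0, -0.0018, 0], [0, -0.0015, 0], [0, -0.0015, 0], [0, -0.0015, 0], [0, -0.0012, 0], [0, -0.001, 0], [0, -0.0008, 0], [0, -0.0006, 0], [0, -0.0004, 0], [0, -0.0002, 0], [0, 0, 0], [0, 0, 0]], "twist": [[0, 0, 0], [0, 0, 0], [0, 0, 0], [0, 0, 0], [0, 0, 0], [0, 0, 0], [0, 0, 0], [0, 0, 0], [0, 0, 0], [0, 0, 0], [0, 0, 0], [0, 0, 0], [0, 0, 0], [0, 0, 0], [0, 0, 0]]}}

```text
clock: 23.5
position: [0.4499, 0.0236, 0.0364]
tool_rot: [3.14, -0.0, 1.733]
force: [7.9, 5.3, 2.5]
grip_width: 0.0112
finger_force: 68.1
```

```bash
python3 m.py
```

```text
23.55 [0.44993368 0.02360256 0.03637377] [ 3.14011512e+00 -2.69552527e-04  1.73328956e+00] [8.7 5.8 1.7] 0.011595516846028373 68.08627009391785
wrist 0.75 [ 0.465 -0.079  0.002]
wrist 0.67 [0.569 0.04  0.043]
side 0.98 [ 0.455 -0.314  0.02 ]
side 0.72 [ 0.465 -0.119  0.024]
side 0.61 [0.571 0.027 0.017]
side 0.56 [0.583 0.038 0.057]
side 0.54 [ 0.432 -0.186  0.014]
top 0.86 [ 0.451 -0.31   0.018]
top 0.53 [ 0.422 -0.176  0.017]
top 0.53 [ 0.463 -0.105  0.024]
tcp along x 0.4480429871834591
```

```bash
cat > sd.py <<'E'
from h import *
x=np.array([np.cos(.158),np.sin(.158)])
def red(I,f,box):
    a,b,c,d=box; k=cv2.resize(I,None,fx=4,fy=4,interpolation=cv2.INTER_CUBIC).astype(int)[a*4:b*4,c*4:d*4]
    r=((k[...,0]-np.maximum(k[...,1],k[...,2]))>40).astype(np.uint8)
    n,_,st,ce=cv2.connectedComponentsWithStats(r)
    for i in range(1,n):
        if st[i,4]>=12:
            u,v=(ce[i][0]+.5)/4+c-.5,(ce[i][1]+.5)/4+a-.5
            print((st[i]/4).round(1)[:4].tolist(),round(u,1),round(v,1),{z:(round(float(p[:2]@x),4),round(float(p[1]*x[0]-p[0]*x[1]),4)) for z in(.025,.03,.07) for p in [ray(f,u,v,z)]})
for nm in ("side","top"):
    f=bot.grab_frame(nm); box=(180,250,245,350) if nm=="side" else (135,245,210,315)
    print(nm,"home");red(cv2.imread(f'pics/{nm}0.png')[:,:,::-1],f,box); print("now");red(f["img"],f,box)
d=.6463*x[0]+.0549*x[1]; print("lat",.0549*x[0]-.6463*x[1])
E
python3 sd.py
```

```text
side home
[39.8, 9.8, 2.0, 2.5] 285.3 190.6 {0.025: (0.6031, 0.0821), 0.03: (0.6012, 0.0738), 0.07: (0.5863, 0.0075)}
[60.5, 24.8, 11.0, 6.5] 310.3 207.4 {0.025: (0.6557, -0.0257), 0.03: (0.6534, -0.0332), 0.07: (0.6353, -0.0928)}
[40.5, 25.0, 1.8, 2.0] 285.9 205.4 {0.025: (0.5871, -0.003), 0.03: (0.5853, -0.0106), 0.07: (0.5714, -0.0716)}
[48.0, 30.0, 2.0, 3.2] 293.5 211.2 {0.025: (0.6025, -0.0372), 0.03: (0.6006, -0.0445), 0.07: (0.5857, -0.1035)}
[66.5, 35.0, 2.0, 1.8] 312.1 215.3 {0.025: (0.6501, -0.067), 0.03: (0.6479, -0.0741), 0.07: (0.6301, -0.1313)}
[0.0, 60.2, 12.2, 9.8] 250.1 245.1 {0.025: (0.457, -0.173), 0.03: (0.4562, -0.1793), 0.07: (0.4503, -0.23)}
now
[39.8, 9.5, 2.0, 2.8] 285.2 190.5 {0.025: (0.603, 0.0823), 0.03: (0.6011, 0.074), 0.07: (0.5862, 0.0077)}
[48.0, 29.5, 2.0, 4.0] 293.5 211.1 {0.025: (0.6025, -0.0364), 0.03: (0.6007, -0.0438), 0.07: (0.5858, -0.1028)}
[0.0, 60.0, 12.2, 10.0] 250.1 245.1 {0.025: (0.4571, -0.1727), 0.03: (0.4563, -0.1791), 0.07: (0.4503, -0.2297)}
top home
[57.8, 34.0, 4.0, 2.0] 269.3 169.6 {0.025: (0.6488, -0.07), 0.03: (0.6474, -0.0698)
[... 572 characters left out ...]
.008)}
[41.5, 63.0, 1.5, 1.2] 251.8 198.1 {0.025: (0.5869, -0.0161), 0.03: (0.5857, -0.0161), 0.07: (0.5765, -0.0164)}
[37.2, 64.0, 2.0, 1.2] 247.6 199.1 {0.025: (0.5864, -0.0059), 0.03: (0.5853, -0.006), 0.07: (0.5761, -0.0066)}
now
[75.5, 51.8, 7.0, 2.5] 288.5 187.6 {0.025: (0.5963, -0.1072), 0.03: (0.5952, -0.1069), 0.07: (0.5856, -0.1039)}
[63.8, 57.5, 2.0, 2.2] 274.4 193.3 {0.025: (0.5886, -0.0714), 0.03: (0.5875, -0.0712), 0.07: (0.5782, -0.0695)}
[70.8, 58.0, 2.0, 1.2] 281.1 193.1 {0.025: (0.5863, -0.0874), 0.03: (0.5852, -0.0871), 0.07: (0.576, -0.0848)}
[27.2, 60.2, 7.2, 2.5] 240.6 196.1 {0.025: (0.5968, 0.0092), 0.03: (0.5956, 0.009), 0.07: (0.586, 0.0079)}
lat -0.04747489927715061
```

The top camera puts the gate at 0.5858 along the slide and the carriage line at 0.5886, so about 3 mm is left.

>>> {"op": "apply_moves", "data": {"claw": [0.004, 0.004, 0.004, 0.004, 0.004, 0.004, 0.004, 0.004, 0.004, 0.004, 0.004, 0.004], "xyz": [[0, -0.0003, 0], [0, -0.0005, 0], [0, -0.0006, 0], [0, -0.0006, 0], [0, -0.0005, 0], [0, -0.0003, 0], [0, -0.0002, 0], [0, 0, 0], [0, 0, 0], [0, 0, 0], [0, 0, 0], [0, 0, 0]], "twist": [[0, 0, 0], [0, 0, 0], [0, 0, 0], [0, 0, 0], [0, 0, 0], [0, 0, 0], [0, 0, 0], [0, 0, 0], [0, 0, 0], [0, 0, 0], [0, 0, 0], [0, 0, 0]]}}

```text
clock: 25.1
position: [0.447, 0.0232, 0.0364]
tool_rot: [3.14, -0.0, 1.733]
force: [7.5, 5.9, 2.1]
grip_width: 0.0112
finger_force: 68.1
```

```bash
python3 sd.py | sed -n '/top home/,$p' | sed -n '/now/,$p'; python3 m.py
```

```text
now
[75.5, 51.8, 7.0, 2.5] 288.5 187.6 {0.025: (0.5964, -0.1073), 0.03: (0.5952, -0.1069), 0.07: (0.5857, -0.104)}
[70.8, 58.0, 2.0, 1.2] 281.1 193.1 {0.025: (0.5863, -0.0874), 0.03: (0.5852, -0.0871), 0.07: (0.576, -0.0848)}
[63.8, 59.2, 2.0, 1.8] 274.3 194.7 {0.025: (0.5855, -0.0706), 0.03: (0.5843, -0.0704), 0.07: (0.5752, -0.0688)}
[27.2, 60.2, 7.2, 2.5] 240.6 196.1 {0.025: (0.5968, 0.0092), 0.03: (0.5956, 0.0091), 0.07: (0.586, 0.0079)}
[37.2, 64.0, 1.5, 1.2] 247.4 199.1 {0.025: (0.5866, -0.0054), 0.03: (0.5854, -0.0055), 0.07: (0.5763, -0.0062)}
lat -0.04747489927715061
25.25 [0.4469514  0.02312689 0.03633819] [ 3.14018897e+00 -2.63703749e-04  1.73329703e+00] [8.3 5.3 1.3] 0.010948847208464951 68.09256076812744
wrist 0.68 [ 0.463 -0.076 -0.004]
wrist 0.5 [0.565 0.037 0.045]
side 0.95 [ 0.457 -0.316  0.022]
side 0.59 [ 0.431 -0.184  0.015]
side 0.56 [ 0.468 -0.115  0.025]
side 0.51 [0.582 0.032 0.055]
top 0.76 [ 0.464 -0.104  0.027]
top 0.64 [ 0.454 -0.308  0.021]
top 0.54 [0.59  0.036 0.062]
top 0.47 [ 0.426 -0.175  0.012]
tcp along x 0.445023016628269
```

```bash
python3 - <<'E'
from h import *
f=bot.grab_frame("side"); 
A=cv2.resize(f["img"][180:250,245:350],None,fx=3.6,fy=3.6); B=cv2.imread("pics/rel.png")[:,:378,::-1]
def edge(I,n,c,D):
    # bottom of the yellow and top ellipse of ring near column c
    k=I.astype(int); y=((k[...,0]-k[...,2])>70)&(k[...,1]>90); y[:,:c-45]=0;y[:,c+45:]=0; y[140:]=0
    ys,xs=np.nonzero(y); print(n,"yellow x",xs.min(),xs.max(),"y",ys.min(),ys.max(),len(xs), "pred top",D)
    g=I.min(2); w=(g>125)&(np.ptp(k,axis=2)<30); w[:,:c-40]=0;w[:,c+40:]=0;w[:50]=0
    n_,l,st,ce=cv2.connectedComponentsWithStats(w.astype(np.uint8))
    print([ (s.tolist(),q.round(0).tolist()) for s,q in zip(st[1:],ce[1:]) if s[4]>100])
for I,n,p in ((B,"home",(.6463,.0549)),(A,"now",(.5850,.0451))):
    D=[((np.array(proj(f,[*p,z]))-[245,180])*3.6).round(0) for z in(.035,.045,.062)]
    edge(I,n,int(D[2][0]),D)
E
```

```text
home yellow x 217 257 y 101 126 591 pred top [array([232., 104.]), array([233.,  93.]), array([234.,  75.])]
[([210, 65, 49, 29, 790], [234.0, 79.0]), ([194, 93, 18, 13, 168], [202.0, 98.0]), ([197, 137, 77, 19, 892], [237.0, 146.0]), ([194, 221, 54, 31, 1578], [220.0, 237.0])]
now yellow x 140 178 y 116 132 159 pred top [array([156., 111.]), array([157., 100.]), array([157.,  82.])]
[([132, 71, 49, 31, 928], [156.0, 86.0]), ([180, 94, 17, 27, 379], [187.0, 106.0]), ([117, 100, 20, 15, 214], [126.0, 106.0]), ([156, 108, 20, 14, 188], [165.0, 115.0]), ([117, 147, 38, 16, 492], [136.0, 155.0]), ([184, 221, 13, 31, 386], [190.0, 236.0])]
```

The ring sits at the same offset to the dome's predicted place as when it was placed, and the slide is on the mark to within 1 mm. Handing in.

```bash
python3 -c "
from workcell import bot
print(bot.job_done())"
```

```text
the job is handed in; nothing more can be done
None
```

I handed the job in at about 25 s with the ring balanced on the dome and the slide held at the gate mark by its handle (about 68 N grip). By the cameras the slide was within 1 mm of the mark; no verdict came back.

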